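# Open the push-and-turn safety cap of the cleaning spirit bottle and hold it over the mouth

## Robot

A 6-joint arm with a two-finger parallel gripper is mounted at the origin on a cart in front of the work surface, level with it; the furniture and walls round the work are solid. World frame = base frame: x ahead of the robot, y to its left, z up, the work surface at z = 0. Lengths are in m, angles in rad, forces in N, time in s.
With the tool pointing down it reaches from about 0.425 to 0.95 m from the base axis. Payload 3.5 kg.
Tool frame: the origin (TCP) lies between the finger pads; the fingertips stand 14 mm ahead of it and the grasp point (between the pads) lies 5 mm behind it; z points along the fingers, y is the line along which they close (so a half turn about z gives the same grasp; the last joint's range is limited). The gripper opens to 85 mm and grips with 20 to 120 N. Pads are 22 mm wide; open, the fingers measure 114 mm over their backs; the gripper's body (76 mm by 85 mm) begins 54 mm behind the grasp point. The pads swing forward as they close: fully open they stand 13 mm farther back than shut.
Start: joints at [1.109, 0.286, 1.577, -0, 1.279, -0.15], TCP at [0.207, 0.642, 0.224] pointing down, gripper open.
Joint ranges: [-2.77, 2.77], [-0.9, 2.22], [0.21, 2.48], [-1.53, 4.67], [0.24, 2.81], [-2.84, 2.84]. Speed limits (rad/s): [2.79, 2.79, 3.14, 3.14, 3.14, 3.14].

## Interface

Orientations are given as a unit quaternion [x, y, z, w].
In Python, from plant import * gives the robot as it stands.
- The arm moves only by the tool step_arm, never from a script. Its argument "commands" is a list of rows, each an object of numbers: "gripper": the gripper's target within -1 to 1 (shut at 1, half-way at 0, fully open at -1); "x", "y", "z": the shift along the tool's x, y, z in mm; "spin": the turn about the tool's z in degrees. A call has exactly 10 rows; each row shifts and turns the commanded pose from where the row before left it, along the tool's axes as they then stand; what a row does not reach is not made up. A row lasts 1/10 s, in which the tool goes at most 50 mm and 8.59 degrees, less where a joint would pass 70% of its speed; a pose out of reach is approached as far as the arm can. A call with a gripper value outside its range is refused whole. The fingers move at their own pace and stop on an object; "force" is the grip in N (left out, the last holds). Time passes only in rows, so rows that do not move let the fingers close, or fill a call up. It gives the time, the measured TCP pose, the force, the opening and the grip force at its end, in the units of the state.
- get_state(): the state, without advancing time (a new reading comes with each control period).
- read_camera(name): name is "side" or "top"; returns a dict with "color" (480x640x3 uint8, red, green, blue), "z_map" (480x640 float32, m along the optical axis (not along the pixel's ray), 0 where there is no reading), "fx", "fy", "cx", "cy" (pixels), "eye" and "attitude" of the camera in the world. Camera axes: x right, y up, looking along -z (the intrinsics and any distortion apply to the point x, -y, -z); pixel columns grow to the right and rows downward; lengths in m; the calibration is good to about 2 mm. A picture is of the moment at which its call begins.
- sign_off(): hands the job in; it is judged then, once.
The state is a dict: "time": time; "qpos": joint angles; "dq": joint speeds; "joint_efforts": joint torques, N m; "eef_pos": TCP position; "tcp_rot": TCP orientation; "contact_force": force on the tool from outside, world axes, zero at the start; "wrist_torque": the same for the moment, N m; "opening": opening from 0.0 (shut) to 1.0 (fully open); "finger_force": force on a finger pad.
Only numpy, scipy, OpenCV 4.12 (cv2) and the standard library are available. Lean on these libraries where they do the work, as an engineer would, in place of code of your own. Each camera call takes 0.05 s, during which the arm holds its last target. There are 200 camera calls.

## Task

I want to dip a cotton bud in the bottle of cleaning spirit that is clamped in the bench vice, so please open it for me: press its child-proof safety cap down against the spring and, keeping it pressed, turn it anticlockwise (seen from above), in as many small turns as you need, until the arrow on the cap points at the wedge moulded on the bottle's shoulder; then lift the cap off. Finish while still holding the cap in the gripper, upright and straight above the open mouth so that drips fall back in, its lower rim about 8 cm above the mouth; do not put it down or let go, and leave the things standing round the vice where they are.

Things in the scene. Friction and masses are not known exactly. Their poses are not given: they have to be found in the camera images.
- cap: black round safety cap with fine upright ribs, 44 mm across, 25 mm high, about 40 g, locked on the bottle's neck by a bayonet with about 1.5 mm and 0.1 rad of play. Origin: centre of its lower rim; z up through its top; x is where the raised grey arrow on its top points: when locked, 1.9 rad clockwise (from above) of the wedge on the bottle. Locked, it can neither be turned nor pulled off.
- cap_top (a point): centre of the cap's flat top, 25 mm above its lower rim, 174 mm above the table at the start. A spring in the cap resists pressing it down: about 5 N at once, 8 N at 3 mm, 11 N at 7 mm, where it bottoms. Only 3 to 7 mm down can it be turned.
- cap_arrow (a point): tip of the raised arrow on the cap's top, 18.5 mm out from the cap's axis along its x, 25 mm above its lower rim. The pressed cap turns 1.9 to 2.0 rad anticlockwise to a firm end stop. Let go part-way, it stays at that angle, 3 mm below its locked height, held up against the collar's underside by the spring, and is pressed a little to turn on.
- bottle: white oblong plastic bottle, pale label, 66 mm broad, 42 mm thick, shoulder 85 mm above its foot; clamped in the vice, it does not move. Origin: centre of its foot, 49 mm above the table; z up on the neck's axis; x along its broad side to the small grey wedge moulded on the shoulder beside the cap. The locked cap's lower rim lies 100 mm above this origin, so 15 mm above the shoulder.
- bottle_mouth (a point): centre of the open mouth, on the neck's axis, 112 mm above the bottle's foot, 161 mm above the table. At the end stop the cap's arrow points at the wedge; there, let up, its spring lifts it 4 mm above where it was locked and it comes straight up, clear of the neck after 15 mm. Short of the stop it cannot be lifted.
- bench_vice: small green bench vice, 160 mm long (its x, about away from the robot), 96 mm wide, 70 mm high, fixed to the table, screw and T-bar toward the robot; its jaws hold the bottle's foot. Origin: on the table under its middle; the bottle stands 19 mm along its x, and the bottle's x is the vice's y
- ocarina_a: clay ocarina, 84 x 138 x 39 mm, lying to the left of the vice (stays there)
- cotton_buds: round tub of cotton buds, 77 mm across and 80 mm high, behind the vice (stays there)
- wax_tin: flat round tin of polishing wax, 58 mm across and 22 mm high, to the right of the vice (stays there)
- dropper_bottle: small brown dropper bottle, 33 mm across and 102 mm high, standing behind the vice on the right (stays there)

How it is judged:
By the outcome, as a careful person would: the job done as asked, in the order asked, and still so for the second after the job is handed in, while the arm keeps its last pose, push and grip.
It also fails if it takes over 51 s, if anything falls off the work surface, if the arm or the gripper's body presses on something with over 40 N, if the wrist force passes 120 N, or if a joint passes its speed limit or range.

## Working session

There is one attempt and no reset: what is moved stays moved. The work goes in short steps, Python scripts to look and compute and a tool call to move; the robot and the scene stay as the last step left them, time stands still between calls to the robot, and variables do not carry over. Pictures are saved under pics/ and viewed, at most 12 in all, crops included, and the job is handed in when it is done.

Besides the shell and the picture viewer there is one more tool, called after "Request:" by a JSON object that holds its "api" and its "payload", one argument or row to a line. step_arm: Moves the arm, as the interface text tells. Its arguments: {"type":"object","properties":{"commands":{"type":"array"},"force":{"type":"number"}},"required":["commands"]}

```bash
ls; mkdir -p pics
cat > h.py <<'E'
from plant import *
import numpy as np, cv2
from scipy.spatial.transform import Rotation as R
def cam(n):
    c=read_camera(n); np.savez('/tmp/'+n+'.npz',**c); return c
def att(c):
    a=np.array(c['attitude']); return a if a.shape==(3,3) else R.from_quat(a).as_matrix()
def ray(c,u,v):
    d=np.array([(u-c['cx'])/c['fx'],-(v-c['cy'])/c['fy'],-1.0]); return np.array(c['eye']),att(c)@d
def onplane(c,u,v,z):
    e,d=ray(c,u,v); return e+d*(z-e[2])/d[2]
E
python3 - <<'E'
from h import *
s=get_state(); print(s)
for n in('top','side'):
    c=cam(n); print(n,{k:v for k,v in c.items() if k not in('color','z_map')})
    cv2.imwrite(f'pics/{n}0.png',c['color'][:,:,::-1])
E
```

```text
pics
{'time': 0.0, 'qpos': array([ 1.10901346e+00,  2.87212054e-01,  1.57819768e+00, -1.93025278e-05,
        1.27858715e+00, -1.49971658e-01]), 'dq': array([-0.00054226, -0.00162162,  0.00278264, -0.00041052,  0.00100362,
        0.00172131]), 'joint_efforts': array([-1.17513857e-03, -4.05971646e+01, -2.92628735e+01, -1.46440962e-04,
        5.67928029e-03,  2.73415701e-06]), 'eef_pos': array([0.20673019, 0.64184872, 0.22300507]), 'tcp_rot': array([ 1.55271911e-01,  9.87871038e-01, -1.14909813e-03, -3.53182552e-04]), 'contact_force': array([ 0.16474491, -0.20883028, -0.6022788 ]), 'wrist_torque': array([ 0.00456027, -0.02194611,  0.00474433]), 'finger_force': 0.0, 'opening': 1.0021828042095298}
top {'fx': 619.0644301570496, 'fy': 619.0644301570496, 'cx': 318.1127069229514, 'cy': 231.83941835494605, 'eye': array([0.44941239, 0.02675268, 1.36048312]), 'attitude': array([ 0.02450303, -0.02668141, -0.69999819,  0.71322523])}
side {'fx': 468.75773212371695, 'fy': 468.75773212371695, 'cx': 322.68111974128664, 'cy': 238.86088254256654, 'eye': array([1.34204493, 0.21618286, 0.63905298]), 'attitude': array([0.28629568, 0.38190657, 0.69048825, 0.54351461])}
```

View pics/top0.png

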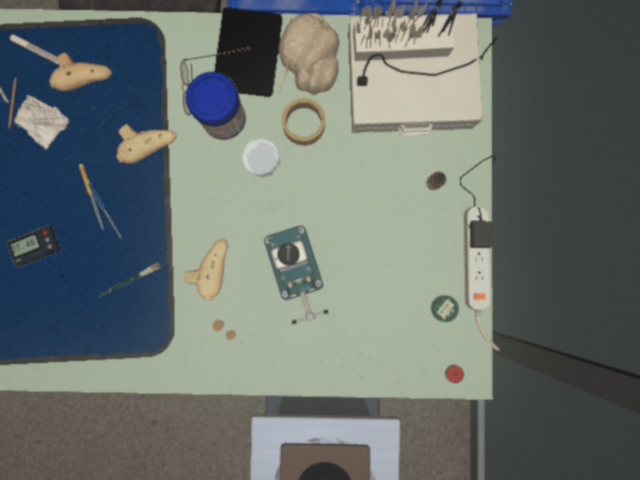

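View pics/side0.png

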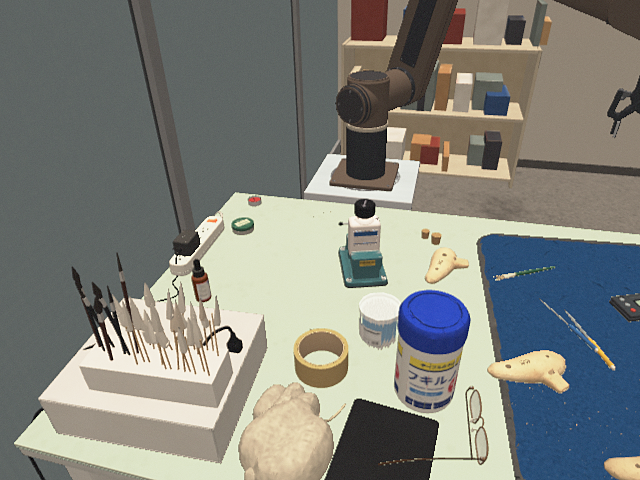

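The top view shows the vice at about (293,262) with the black cap at (289,253), and the T-bar at (310,316). In the side view the cap is at (365,208). Next I'll measure the cap and the vice's yaw.

Run:
```python
from h import *
for n in('top','side'):
    c=dict(np.load(f'/tmp/{n}.npz')); z=c['z_map']; A=att(c)
    v,u=np.mgrid[:480,:640]
    d=np.stack([(u-c['cx'])/c['fx'],-(v-c['cy'])/c['fy'],-np.ones_like(z)],-1)*z[...,None]
    P=d@A.T+c['eye']; rgb=c['color'].astype(int)
    near=(z>0)&(abs(P[...,0]-.42)<.15)&(abs(P[...,1]-.06)<.1)
    m=near&(P[...,2]>.166)&(P[...,2]<.182)
    print(n,m.sum(),'zmed',np.median(P[m][:,2]))
    (x,y),r=cv2.minEnclosingCircle(np.argwhere(m)[:,::-1].astype(np.float32))
    print('circ px',x,y,r,onplane(c,x,y,.174),'cloud mean',P[m].mean(0))
    if n=='top':
        g=near&(P[...,2]>.05)&(P[...,2]<.08)&(rgb[...,1]>rgb[...,0]+15)
        q=np.array([onplane(c,a,b,.07)[:2] for b,a in np.argwhere(g)],np.float32)
        print('vice rect',cv2.minAreaRect(q))
        w=near&(P[...,2]>.12)&(P[...,2]<.15)
        q=np.array([onplane(c,a,b,.134)[:2] for b,a in np.argwhere(w)],np.float32)
        print('bottle rect',cv2.minAreaRect(q),len(q))
        cr=c['color'][205:305,250:340,::-1]
    else: cr=c['color'][190:290,325:415,::-1]
    cv2.imwrite(f'pics/{n}1.png',cv2.resize(cr,None,fx=6,fy=6,interpolation=cv2.INTER_CUBIC))
i=np.hstack([cv2.imread(f'pics/{n}1.png')[:,:400*1+140] for n in('top','side')]); cv2.imwrite('pics/z1.png',cv2.resize(i,(800,444)))
```

```text
top 386 zmed 0.17378987503752008
circ px 288.1744079589844 253.36045837402344 11.421120643615723 [0.49307022 0.08049257 0.174     ] cloud mean [0.49311311 0.08054913 0.17365098]
vice rect ((0.48173582553863525, 0.0767025500535965), (0.13117589056491852, 0.06567104160785675), 19.06212615966797)
bottle rect ((0.493012934923172, 0.08020754158496857), (0.041691169142723083, 0.06544837355613708), 18.218461990356445) 301
side 212 zmed 0.17306651511606888
circ px 364.0 205.0 10.198139190673828 [0.50820817 0.08281262 0.174     ] cloud mean [0.50140272 0.08220594 0.17228167]
```

View pics/z1.png

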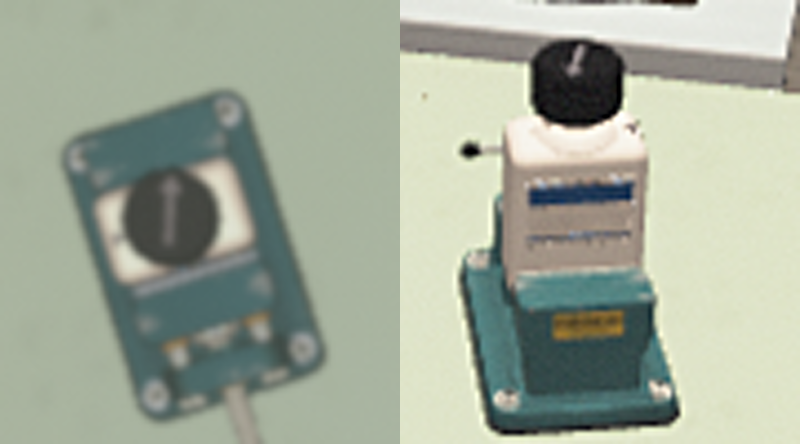

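The view confirms the geometry: the arrow points about along world +x, the bottle's yaw is about 18°, and the wedge is on the robot's left (+y). Cap axis is at (0.493, 0.080). Now I'll move above it.

Request:
{"api": "step_arm", "payload": {
  "commands": [
    {"gripper":-1,"x":-22.2,"y":-22.3},
    {"gripper":-1,"x":-22.2,"y":-22.3},
    {"gripper":-1,"x":-22.2,"y":-22.3},
    {"gripper":-1,"x":-22.2,"y":-22.3},
    {"gripper":-1,"x":-22.2,"y":-22.3},
    {"gripper":-1,"x":-22.2,"y":-22.3},
    {"gripper":-1,"x":-22.2,"y":-22.3},
    {"gripper":-1,"x":-22.2,"y":-22.3},
    {"gripper":-1,"x":-22.2,"y":-22.3},
    {"gripper":-1,"x":-22.2,"y":-22.3}
  ],
  "force": 60
}}

```text
invalid input
```

Request:
{"api": "step_arm", "payload": {
  "commands": [
    {"gripper":-1,"x":-22.2,"y":-22.3},
    {"gripper":-1,"x":-22.2,"y":-22.3},
    {"gripper":-1,"x":-22.2,"y":-22.3},
    {"gripper":-1,"x":-22.2,"y":-22.3},
    {"gripper":-1,"x":-22.2,"y":-22.3},
    {"gripper":-1,"x":-22.2,"y":-22.3},
    {"gripper":-1,"x":-22.2,"y":-22.3},
    {"gripper":-1,"x":-22.2,"y":-22.3},
    {"gripper":-1,"x":-22.2,"y":-22.3},
    {"gripper":-1,"x":-22.2,"y":-22.3}
  ]
}}

```text
invalid input
```

Request:
{"api": "step_arm", "payload": {
  "commands": [
    {"gripper":-1,"spin":6.5},
    {"gripper":-1,"spin":6.5},
    {"gripper":-1,"spin":6.5},
    {"gripper":-1,"spin":6.5},
    {"gripper":-1,"spin":6.5},
    {"gripper":-1,"spin":6.5},
    {"gripper":-1,"spin":6.5},
    {"gripper":-1,"spin":6.5},
    {"gripper":-1,"spin":6.5},
    {"gripper":-1,"spin":6.5}
  ]
}}

```text
invalid input
```

Request:
{"api": "step_arm", "payload": {
  "commands": [
    {"gripper":-1,"spin":6.5},
    {"gripper":-1,"spin":6.5},
    {"gripper":-1,"spin":6.5},
    {"gripper":-1,"spin":6.5},
    {"gripper":-1,"spin":6.5},
    {"gripper":-1,"spin":6.5},
    {"gripper":-1,"spin":6.5},
    {"gripper":-1,"spin":6.5},
    {"gripper":-1,"spin":6.5},
    {"gripper":-1,"spin":6.5}
  ]
}}

```text
invalid input
```

```bash
cat >> h.py <<'E'
def rep(t=(0.493,0.0803)):
    s=get_state(); r=R.from_quat(s['tcp_rot']); M=r.as_matrix()
    np.set_printoptions(precision=4,suppress=True)
    print('t',s['time'],'p',s['eef_pos'],'q',s['qpos'],'F',s['contact_force'],'T',s['wrist_torque'],'open',s['opening'],'ff',s['finger_force'])
    print('yaw_y',np.degrees(np.arctan2(M[1,1],M[0,1])),'zdir',M[:,2])
    d=np.r_[np.array(t)-s['eef_pos'][:2],0]; print('tool shift mm to axis',M.T@d*1000)
E
python3 -c "
from h import *
rep()
c=cam('side'); cv2.imwrite('pics/s2.png',cv2.resize(c['color'][100:300,250:480,::-1],None,fx=3,fy=3))"
```

```text
t 0.1 p [0.2068 0.6419 0.2231] q [ 1.109   0.2871  1.578  -0.      1.2786 -0.15  ] F [ 0.5151 -0.2233  0.7005] T [0.0119 0.0187 0.0268] open 1.0044240584811455 ff 0.0
yaw_y 72.13598549245805 zdir [-0.0009 -0.0019 -1.    ]
tool shift mm to axis [-444.7134 -446.7345    0.8173]
```

Request:
{"api": "step_arm", "payload": {
  "commands": [
    {"gripper":-1,"x":-22.2,"y":-22.3,"z":0,"spin":0},
    {"gripper":-1,"x":-22.2,"y":-22.3,"z":0,"spin":0},
    {"gripper":-1,"x":-22.2,"y":-22.3,"z":0,"spin":0},
    {"gripper":-1,"x":-22.2,"y":-22.3,"z":0,"spin":0},
    {"gripper":-1,"x":-22.2,"y":-22.3,"z":0,"spin":0},
    {"gripper":-1,"x":-22.2,"y":-22.3,"z":0,"spin":0},
    {"gripper":-1,"x":-22.2,"y":-22.3,"z":0,"spin":0},
    {"gripper":-1,"x":-22.2,"y":-22.3,"z":0,"spin":0},
    {"gripper":-1,"x":-22.2,"y":-22.3,"z":0,"spin":0},
    {"gripper":-1,"x":-22.2,"y":-22.3,"z":0,"spin":0}
  ],
  "force": 60
}}

```text
time: 1.15
eef_pos: [0.3501, 0.3608, 0.2241]
tcp_rot: [0.155, 0.988, -0.0, -0.0]
contact_force: [-0.4, 0.8, -0.0]
opening: 1.005
finger_force: 0.0
```

Request:
{"api": "step_arm", "payload": {
  "commands": [
    {"gripper":-1,"x":-22.2,"y":-22.3,"z":0,"spin":0},
    {"gripper":-1,"x":-22.2,"y":-22.3,"z":0,"spin":0},
    {"gripper":-1,"x":-22.2,"y":-22.3,"z":0,"spin":0},
    {"gripper":-1,"x":-22.2,"y":-22.3,"z":0,"spin":0},
    {"gripper":-1,"x":-22.2,"y":-22.3,"z":0,"spin":0},
    {"gripper":-1,"x":-22.2,"y":-22.3,"z":0,"spin":0},
    {"gripper":-1,"x":-22.2,"y":-22.3,"z":0,"spin":0},
    {"gripper":-1,"x":-22.2,"y":-22.3,"z":0,"spin":0},
    {"gripper":-1,"x":-22.2,"y":-22.3,"z":0,"spin":0},
    {"gripper":-1,"x":-22.2,"y":-22.3,"z":0,"spin":0}
  ]
}}

```text
time: 2.15
eef_pos: [0.493, 0.0805, 0.2242]
tcp_rot: [0.155, 0.988, 0.0, -0.0]
contact_force: [0.2, -0.2, 0.8]
opening: 0.999
finger_force: 0.0
```

Request:
{"api": "step_arm", "payload": {
  "commands": [
    {"gripper":-1,"x":0,"y":0,"z":0,"spin":6.5},
    {"gripper":-1,"x":0,"y":0,"z":0,"spin":6.5},
    {"gripper":-1,"x":0,"y":0,"z":0,"spin":6.5},
    {"gripper":-1,"x":0,"y":0,"z":0,"spin":6.5},
    {"gripper":-1,"x":0,"y":0,"z":0,"spin":6.5},
    {"gripper":-1,"x":0,"y":0,"z":0,"spin":6.5},
    {"gripper":-1,"x":0,"y":0,"z":0,"spin":6.5},
    {"gripper":-1,"x":0,"y":0,"z":0,"spin":6.5},
    {"gripper":-1,"x":0,"y":0,"z":0,"spin":6.5},
    {"gripper":-1,"x":0,"y":0,"z":0,"spin":6.5}
  ]
}}

```text
time: 3.15
eef_pos: [0.4925, 0.0817, 0.2241]
tcp_rot: [0.663, 0.748, -0.0, -0.0]
contact_force: [0.1, -0.6, -0.0]
opening: 1.002
finger_force: 0.0
```

Request:
{"api": "step_arm", "payload": {
  "commands": [
    {"gripper":-1,"x":0,"y":0,"z":0,"spin":6.5},
    {"gripper":-1,"x":0,"y":0,"z":0,"spin":6.5},
    {"gripper":-1,"x":0,"y":0,"z":0,"spin":6.5},
    {"gripper":-1,"x":0,"y":0,"z":0,"spin":6.5},
    {"gripper":-1,"x":0,"y":0,"z":0,"spin":6.5},
    {"gripper":-1,"x":0,"y":0,"z":0,"spin":6.5},
    {"gripper":-1,"x":0,"y":0,"z":0,"spin":6.5},
    {"gripper":-1,"x":0,"y":0,"z":0,"spin":6.5},
    {"gripper":-1,"x":0,"y":0,"z":0,"spin":6.5},
    {"gripper":-1,"x":0,"y":0,"z":0,"spin":6.5}
  ]
}}

```text
time: 4.15
eef_pos: [0.4925, 0.0818, 0.2241]
tcp_rot: [0.962, 0.275, -0.0, -0.0]
contact_force: [0.5, -0.5, 0.5]
opening: 1.002
finger_force: 0.0
```

```bash
python3 -c "
from h import *
rep()
c=cam('side'); cv2.imwrite('pics/s2.png',cv2.resize(c['color'][100:300,250:480,::-1],None,fx=3,fy=3))"
```

```text
t 4.15 p [0.4925 0.0818 0.2241] q [-0.039  -0.1075  1.9998  0.      1.2499  0.9756] F [ 0.4897 -0.4791  0.5475] T [-0.0144  0.0088 -0.0396] open 1.0016495561110879 ff 0.0
yaw_y -58.13217284475181 zdir [-0.0007  0.     -1.    ]
tool shift mm to axis [-0.3674  1.5112 -0.0004]
```

View pics/s2.png

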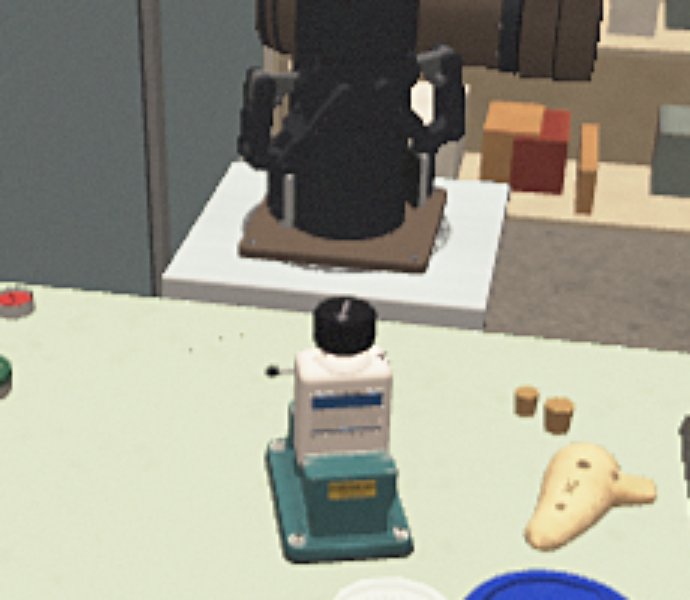

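The side view shows the gripper open and straight above the cap at (345,325). It's clear all round, so I descend.

Request:
{"api": "step_arm", "payload": {
  "commands": [
    {"gripper":-1,"x":-0.4,"y":1.0,"z":6.7,"spin":0},
    {"gripper":-1,"x":0,"y":0,"z":6.7,"spin":0},
    {"gripper":-1,"x":0,"y":0,"z":6.7,"spin":0},
    {"gripper":-1,"x":0,"y":0,"z":6.7,"spin":0},
    {"gripper":-1,"x":0,"y":0,"z":6.7,"spin":0},
    {"gripper":-1,"x":0,"y":0,"z":6.7,"spin":0},
    {"gripper":-1,"x":0,"y":0,"z":6.7,"spin":0},
    {"gripper":-1,"x":0,"y":0,"z":6.7,"spin":0},
    {"gripper":-1,"x":0,"y":0,"z":6.7,"spin":0},
    {"gripper":-1,"x":0,"y":0,"z":6.7,"spin":0}
  ]
}}

```text
time: 5.2
eef_pos: [0.493, 0.0807, 0.1569]
tcp_rot: [0.961, 0.277, 0.0, 0.0]
contact_force: [0.2, 0.4, 0.3]
opening: 0.999
finger_force: 0.0
```

Request:
{"api": "step_arm", "payload": {
  "commands": [
    {"gripper":-0.3,"x":0,"y":0,"z":0,"spin":0},
    {"gripper":-0.1,"x":0,"y":0,"z":0,"spin":0},
    {"gripper":0,"x":0,"y":0,"z":0,"spin":0},
    {"gripper":0.1,"x":0,"y":0,"z":0,"spin":0},
    {"gripper":1,"x":0,"y":0,"z":0,"spin":0},
    {"gripper":1,"x":0,"y":0,"z":0,"spin":0},
    {"gripper":1,"x":0,"y":0,"z":0,"spin":0},
    {"gripper":1,"x":0,"y":0,"z":0,"spin":0},
    {"gripper":1,"x":0,"y":0,"z":0,"spin":0},
    {"gripper":1,"x":0,"y":0,"z":0,"spin":0}
  ],
  "force": 60
}}

```text
time: 6.2
eef_pos: [0.4936, 0.0804, 0.1582]
tcp_rot: [0.961, 0.277, 0.001, 0.0]
contact_force: [-1.4, -2.7, 5.5]
opening: 0.478
finger_force: 60.5
```

```bash
python3 -c "
from h import *
rep()
c=cam('side'); cv2.imwrite('pics/s3.png',cv2.resize(c['color'][150:270,300:430,::-1],None,fx=4.5,fy=4.5))"
```

```text
t 6.2 p [0.4936 0.0804 0.1582] q [-0.0413 -0.0374  2.0603 -0.0006  1.1172  0.9688] F [-1.4251 -2.7407  5.5251] T [-0.3537  0.1247 -0.0321] open 0.4781508741073832 ff 60.53365396801382
yaw_y -57.86111686216261 zdir [ 0.0015 -0.0006 -1.    ]
tool shift mm to axis [-0.5606 -0.183  -0.0008]
```

View pics/s3.png

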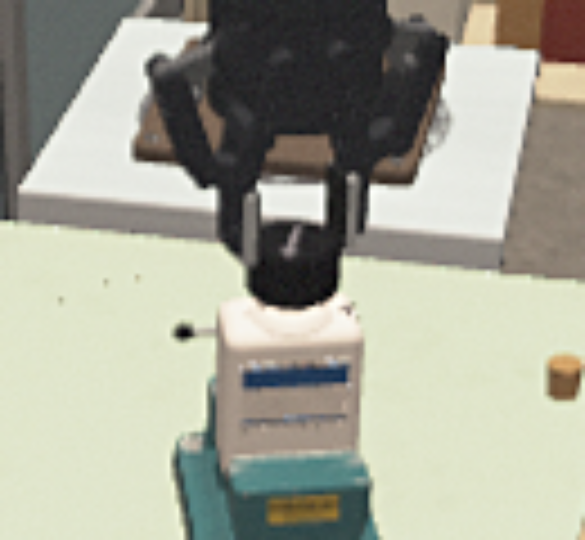

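The fingers hold the cap on both flanks, with the pads at (250,230) and (352,210), and the cap is still seated on the bottle. Now I press down.

Request:
{"api": "step_arm", "payload": {
  "commands": [
    {"gripper":1,"x":0,"y":0,"z":1.2,"spin":0},
    {"gripper":1,"x":0,"y":0,"z":1.2,"spin":0},
    {"gripper":1,"x":0,"y":0,"z":1.2,"spin":0},
    {"gripper":1,"x":0,"y":0,"z":1.2,"spin":0},
    {"gripper":1,"x":0,"y":0,"z":1.2,"spin":0},
    {"gripper":1,"x":0,"y":0,"z":0.5,"spin":0},
    {"gripper":1,"x":0,"y":0,"z":0.5,"spin":0},
    {"gripper":1,"x":0,"y":0,"z":0,"spin":0},
    {"gripper":1,"x":0,"y":0,"z":0,"spin":0},
    {"gripper":1,"x":0,"y":0,"z":0,"spin":0}
  ]
}}

```text
time: 7.25
eef_pos: [0.4936, 0.0804, 0.1523]
tcp_rot: [0.961, 0.277, 0.0, 0.0]
contact_force: [-4.2, -1.4, 9.4]
opening: 0.478
finger_force: 61.0
```

```bash
python3 -c "
from h import *
rep()
c=cam('side'); d=dict(c); m=(c['z_map']>0)
v,u=np.mgrid[:480,:640];z=c['z_map']
P=np.stack([(u-c['cx'])/c['fx'],-(v-c['cy'])/c['fy'],-np.ones_like(z)],-1)*z[...,None]@att(c).T+c['eye']
k=m&(abs(P[...,0]-.493)<.012)&(abs(P[...,1]-.081)<.012)&(P[...,2]<.2)&(P[...,2]>.155); print('captop',np.percentile(P[k][:,2],[10,50,90]),k.sum())"
```

```text
t 7.25 p [0.4936 0.0804 0.1523] q [-0.0413 -0.0298  2.0646 -0.0007  1.1056  0.9688] F [-4.1965 -1.3707  9.4101] T [-0.3436  0.5524 -0.0198] open 0.47780652027325743 ff 61.02800568100065
yaw_y -57.854063087041695 zdir [ 0.0012 -0.0007 -1.    ]
tool shift mm to axis [-0.5822 -0.2039 -0.0006]
captop [0.1662 0.1673 0.1684] 64
```

Request:
{"api": "step_arm", "payload": {
  "commands": [
    {"gripper":1,"x":0,"y":0,"z":0,"spin":-2},
    {"gripper":1,"x":0,"y":0,"z":0,"spin":-3},
    {"gripper":1,"x":0,"y":0,"z":0,"spin":-4},
    {"gripper":1,"x":0,"y":0,"z":0,"spin":-4},
    {"gripper":1,"x":0,"y":0,"z":0,"spin":-4},
    {"gripper":1,"x":0,"y":0,"z":0,"spin":-4},
    {"gripper":1,"x":0,"y":0,"z":0,"spin":-4},
    {"gripper":1,"x":0,"y":0,"z":0,"spin":-4},
    {"gripper":1,"x":0,"y":0,"z":0,"spin":-4},
    {"gripper":1,"x":0,"y":0,"z":0,"spin":-2}
  ]
}}

```text
time: 8.3
eef_pos: [0.4952, 0.0807, 0.1529]
tcp_rot: [0.833, 0.554, 0.002, 0.002]
contact_force: [-0.4, -1.7, 8.5]
opening: 0.484
finger_force: 61.0
```

```bash
python3 -c "
from h import *
rep()
c=cam('side'); cv2.imwrite('pics/s4.png',cv2.resize(c['color'][170:250,320:410,::-1],None,fx=6,fy=6,interpolation=cv2.INTER_CUBIC))"
```

```text
t 8.3 p [0.4952 0.0807 0.1529] q [-0.0412 -0.0297  2.0632  0.0003  1.1024  0.3561] F [-0.3727 -1.6538  8.5317] T [-0.1663  0.0479 -0.0728] open 0.48393119573747523 ff 60.9791185380891
yaw_y -22.77189137361717 zdir [ 0.0057  0.0001 -1.    ]
tool shift mm to axis [-1.1785 -1.8425 -0.0124]
```

View pics/s4.png

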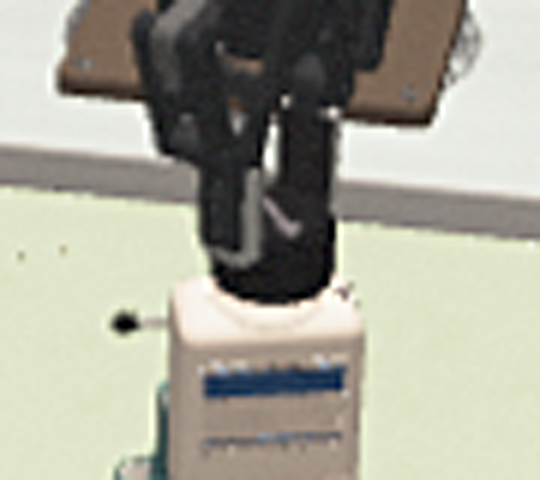

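The cap is turning with the grip: the arrow on top now runs from (268,205) to (297,232), toward the wedge at (345,290). I keep turning.

Request:
{"api": "step_arm", "payload": {
  "commands": [
    {"gripper":1,"x":0,"y":0,"z":0.3,"spin":-4},
    {"gripper":1,"x":0,"y":0,"z":0,"spin":-4},
    {"gripper":1,"x":0,"y":0,"z":0,"spin":-4},
    {"gripper":1,"x":0,"y":0,"z":0,"spin":-4},
    {"gripper":1,"x":0,"y":0,"z":0,"spin":-4},
    {"gripper":1,"x":0,"y":0,"z":0,"spin":-4},
    {"gripper":1,"x":0,"y":0,"z":0,"spin":-4},
    {"gripper":1,"x":0,"y":0,"z":0,"spin":-4},
    {"gripper":1,"x":0,"y":0,"z":0,"spin":-4},
    {"gripper":1,"x":0,"y":0,"z":0,"spin":-4}
  ]
}}

```text
time: 9.35
eef_pos: [0.4955, 0.0807, 0.1529]
tcp_rot: [0.593, 0.805, 0.002, 0.003]
contact_force: [-0.5, -1.3, 10.0]
opening: 0.482
finger_force: 61.0
```

Request:
{"api": "step_arm", "payload": {
  "commands": [
    {"gripper":1,"x":0,"y":0,"z":0,"spin":-4},
    {"gripper":1,"x":0,"y":0,"z":0,"spin":-4},
    {"gripper":1,"x":0,"y":0,"z":0,"spin":-4},
    {"gripper":1,"x":0,"y":0,"z":0,"spin":-4},
    {"gripper":1,"x":0,"y":0,"z":0,"spin":-4},
    {"gripper":1,"x":0,"y":0,"z":0,"spin":-3},
    {"gripper":1,"x":0,"y":0,"z":0,"spin":-3},
    {"gripper":1,"x":0,"y":0,"z":0,"spin":-2},
    {"gripper":1,"x":0,"y":0,"z":0,"spin":0},
    {"gripper":1,"x":0,"y":0,"z":0,"spin":0}
  ]
}}

```text
time: 10.35
eef_pos: [0.4957, 0.0807, 0.153]
tcp_rot: [0.382, 0.924, 0.002, 0.003]
contact_force: [1.0, -0.6, 10.1]
opening: 0.48
finger_force: 61.0
```

```bash
python3 -c "
from h import *
rep()
c=cam('side'); cv2.imwrite('pics/s5.png',cv2.resize(c['color'][170:250,320:410,::-1],None,fx=6,fy=6,interpolation=cv2.INTER_CUBIC))"
```

```text
t 10.35 p [0.4957 0.0807 0.153 ] q [-0.0411 -0.0294  2.0628  0.0006  1.1007 -0.829 ] F [ 1.0136 -0.5621 10.1061] T [-0.071  -0.1247 -0.0048] open 0.4802742266014443 ff 60.97653139382601
yaw_y 45.1272487571697 zdir [ 0.0075  0.0002 -1.    ]
tool shift mm to axis [ 1.6506 -2.2328 -0.0205]
```

View pics/s5.png

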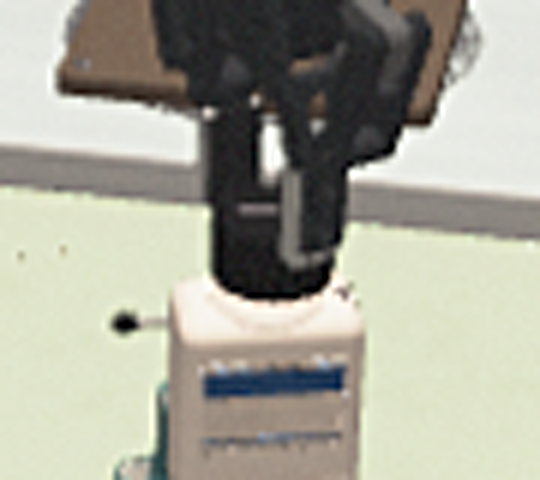

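The arrow now points right at (240–280,210), nearly at the wedge, with no stop torque yet. I continue gently to the stop.

Request:
{"api": "step_arm", "payload": {
  "commands": [
    {"gripper":1,"x":0,"y":0,"z":0,"spin":-2},
    {"gripper":1,"x":0,"y":0,"z":0,"spin":-2},
    {"gripper":1,"x":0,"y":0,"z":0,"spin":-2},
    {"gripper":1,"x":0,"y":0,"z":0,"spin":-2},
    {"gripper":1,"x":0,"y":0,"z":0,"spin":-2},
    {"gripper":1,"x":0,"y":0,"z":0,"spin":-2},
    {"gripper":1,"x":0,"y":0,"z":0,"spin":-1},
    {"gripper":1,"x":0,"y":0,"z":0,"spin":0},
    {"gripper":1,"x":0,"y":0,"z":0,"spin":0},
    {"gripper":1,"x":0,"y":0,"z":0,"spin":0}
  ]
}}

```text
time: 11.4
eef_pos: [0.496, 0.081, 0.153]
tcp_rot: [0.275, 0.961, 0.002, 0.004]
contact_force: [1.7, 0.6, 8.6]
opening: 0.484
finger_force: 60.9
```

```bash
python3 -c "
from h import *
rep()"
```

```text
t 11.4 p [0.496 0.081 0.153] q [-0.041  -0.0293  2.0627  0.0015  1.1001 -1.0552] F [1.7098 0.6255 8.6204] T [ 0.0322 -0.252  -0.1385] open 0.483587298161482 ff 60.94684733077884
yaw_y 58.06830544162632 zdir [ 0.0082  0.001  -1.    ]
tool shift mm to axis [ 2.1871 -2.1469 -0.0253]
```

Request:
{"api": "step_arm", "payload": {
  "commands": [
    {"gripper":1,"x":0,"y":0,"z":0,"spin":-2},
    {"gripper":1,"x":0,"y":0,"z":0,"spin":-2},
    {"gripper":1,"x":0,"y":0,"z":0,"spin":-2},
    {"gripper":1,"x":0,"y":0,"z":0,"spin":-2},
    {"gripper":1,"x":0,"y":0,"z":0,"spin":0},
    {"gripper":1,"x":0,"y":0,"z":0,"spin":0},
    {"gripper":1,"x":0,"y":0,"z":0,"spin":0},
    {"gripper":1,"x":0,"y":0,"z":0,"spin":0},
    {"gripper":1,"x":0,"y":0,"z":0,"spin":0},
    {"gripper":1,"x":0,"y":0,"z":0,"spin":0}
  ]
}}

```text
time: 12.4
eef_pos: [0.4959, 0.081, 0.153]
tcp_rot: [0.21, 0.978, 0.002, 0.004]
contact_force: [1.9, -0.0, 8.4]
opening: 0.48
finger_force: 61.0
```

```bash
python3 -c "
from h import *
rep()
c=cam('side'); cv2.imwrite('pics/s6.png',cv2.resize(c['color'][170:250,320:410,::-1],None,fx=6,fy=6,interpolation=cv2.INTER_CUBIC))"
```

```text
t 12.4 p [0.4959 0.081  0.153 ] q [-0.0416 -0.0294  2.0627  0.0028  1.1006 -1.1907] F [ 1.8645 -0.0046  8.4057] T [-0.0958 -0.1861 -1.1475] open 0.48018104439205694 ff 60.9821318462491
yaw_y 65.77025301503903 zdir [ 0.0077  0.0021 -1.    ]
tool shift mm to axis [ 2.3451 -1.7955 -0.0236]
```

View pics/s6.png

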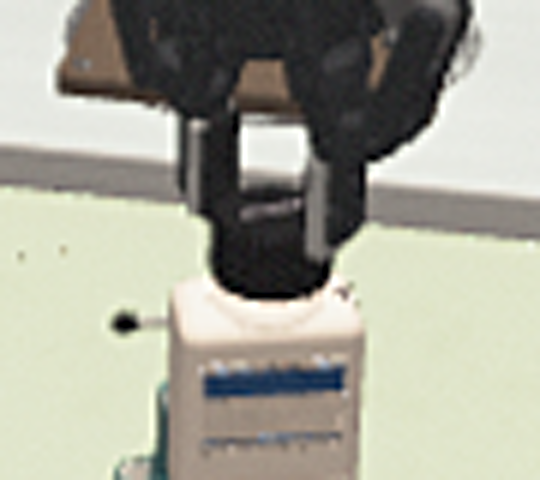

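The stop is firm (1.15 N m), and the arrow at (240–300,210) points at the wedge. I ease the press up and look for lift.

Request:
{"api": "step_arm", "payload": {
  "commands": [
    {"gripper":1,"x":0,"y":0,"z":-1.5,"spin":0},
    {"gripper":1,"x":0,"y":0,"z":-1.5,"spin":0},
    {"gripper":1,"x":0,"y":0,"z":-1.5,"spin":0},
    {"gripper":1,"x":0,"y":0,"z":-1.5,"spin":0},
    {"gripper":1,"x":0,"y":0,"z":-1.5,"spin":0},
    {"gripper":1,"x":0,"y":0,"z":-1.5,"spin":0},
    {"gripper":1,"x":0,"y":0,"z":-1.5,"spin":0},
    {"gripper":1,"x":0,"y":0,"z":-1.5,"spin":0},
    {"gripper":1,"x":0,"y":0,"z":0,"spin":0},
    {"gripper":1,"x":0,"y":0,"z":0,"spin":0}
  ]
}}

```text
time: 13.45
eef_pos: [0.4959, 0.08, 0.1565]
tcp_rot: [0.207, 0.978, 0.001, 0.005]
contact_force: [22.2, -2.0, -26.5]
opening: 0.481
finger_force: 65.1
```

```bash
python3 -c "
from h import *
rep()"
```

```text
t 13.45 p [0.4959 0.08   0.1565] q [-0.0423 -0.0355  2.0617 -0.0003  1.1049 -1.1957] F [ 22.2445  -1.9543 -26.5493] T [-0.4058 -3.571  -0.1451] open 0.4809980747934682 ff 65.05898120154598
yaw_y 66.09373679679823 zdir [ 0.0105 -0.0007 -0.9999]
tool shift mm to axis [ 2.7631 -0.8504 -0.0303]
```

Still held: −26 N at only +3.5 mm. I press again and check the arrow angle against the wedge.

Request:
{"api": "step_arm", "payload": {
  "commands": [
    {"gripper":1,"x":0,"y":0,"z":2,"spin":0},
    {"gripper":1,"x":0,"y":0,"z":2,"spin":0},
    {"gripper":1,"x":0,"y":0,"z":2,"spin":0},
    {"gripper":1,"x":0,"y":0,"z":2,"spin":0},
    {"gripper":1,"x":0,"y":0,"z":2,"spin":0},
    {"gripper":1,"x":0,"y":0,"z":2,"spin":0},
    {"gripper":1,"x":0,"y":0,"z":0,"spin":0},
    {"gripper":1,"x":0,"y":0,"z":0,"spin":0},
    {"gripper":1,"x":0,"y":0,"z":0,"spin":0},
    {"gripper":1,"x":0,"y":0,"z":0,"spin":0}
  ]
}}

```text
time: 14.45
eef_pos: [0.4961, 0.0801, 0.1558]
tcp_rot: [0.207, 0.978, -0.0, 0.004]
contact_force: [-3.4, -2.8, 20.4]
opening: 0.474
finger_force: 70.4
```

```bash
python3 -c "
from h import *
rep()
c=cam('side'); im=c['color'][:,:,::-1]
def proj(p):
    d=att(c).T@(np.array(p)-c['eye']); return c['cx']+c['fx']*d[0]/-d[2], c['cy']-c['fy']*d[1]/-d[2]
for y in (80,95,109,120):
    a=np.radians(y); print(y,[np.round(proj([.493+r*np.cos(a),.0803+r*np.sin(a),.169]),1) for r in(-.0185,.0185)], 'wedge' if y==109 else '', np.round(proj([.493+.028*np.cos(a),.0803+.028*np.sin(a),.137]),1))
print('center',proj([.493,.0803,.169]))
cv2.imwrite('pics/s7.png',cv2.resize(im[190:235,335:395],None,fx=10,fy=10,interpolation=cv2.INTER_CUBIC))"
```

```text
t 14.45 p [0.4961 0.0801 0.1558] q [-0.0414 -0.032   2.0598 -0.0016  1.1066 -1.1954] F [-3.3506 -2.7932 20.3634] T [-0.5007  0.7822 -0.218 ] open 0.4743538853010218 ff 70.40818981826305
yaw_y 66.16208422449459 zdir [ 0.0072 -0.0017 -1.    ]
tool shift mm to axis [ 2.9258 -1.0254 -0.0226]
80 [array([355.7, 201.9]), array([372.5, 205.2])]  [376.2 219.4]
95 [array([355.1, 203. ]), array([372.9, 204.1])]  [376.9 217.7]
109 [array([355.2, 204. ]), array([372.8, 203. ])] wedge [376.7 216.1]
120 [array([355.6, 204.8]), array([372.4, 202.2])]  [376.  214.8]
center (np.float64(364.00917033873117), np.float64(203.5239538663034))
```

View pics/s7.png

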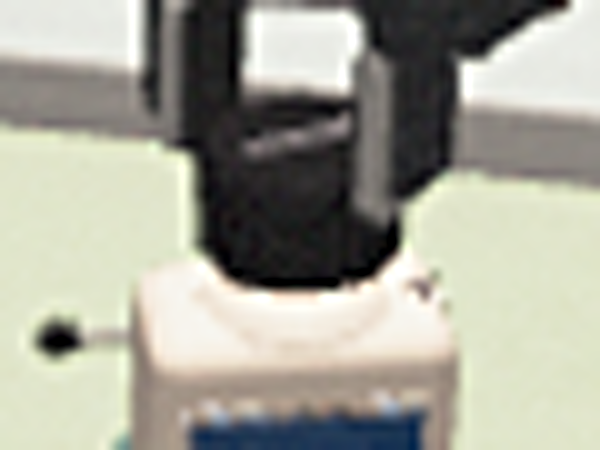

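The cap's arrow is at or slightly past the wedge direction: it runs from (245,150) to (350,125), a slope of about 120°. The cap looks jammed or tilted in the grip. I'll unload, open a little, and see where the spring leaves it.

Request:
{"api": "step_arm", "payload": {
  "commands": [
    {"gripper":1,"x":0,"y":0,"z":-2,"spin":0},
    {"gripper":1,"x":0,"y":0,"z":-2,"spin":0},
    {"gripper":1,"x":0,"y":0,"z":-1,"spin":0},
    {"gripper":-0.3,"x":0,"y":0,"z":0,"spin":0},
    {"gripper":-0.3,"x":0,"y":0,"z":0,"spin":0},
    {"gripper":-0.3,"x":0,"y":0,"z":0,"spin":0},
    {"gripper":-0.3,"x":0,"y":0,"z":0,"spin":0},
    {"gripper":-0.3,"x":0,"y":0,"z":0,"spin":0},
    {"gripper":-0.3,"x":0,"y":0,"z":0,"spin":0},
    {"gripper":-0.3,"x":0,"y":0,"z":0,"spin":0}
  ]
}}

```text
time: 15.5
eef_pos: [0.493, 0.0807, 0.1552]
tcp_rot: [0.207, 0.978, 0.0, -0.0]
contact_force: [-0.2, -0.8, -0.3]
opening: 0.653
finger_force: 0.0
```

```bash
cat >> h.py <<'E'
def cap(c):
    v,u=np.mgrid[:480,:640];z=c['z_map']
    P=np.stack([(u-c['cx'])/c['fx'],-(v-c['cy'])/c['fy'],-np.ones_like(z)],-1)*z[...,None]@att(c).T+c['eye']
    k=(z>0)&(np.hypot(P[...,0]-.493,P[...,1]-.081)<.015)&(P[...,2]<.2)&(P[...,2]>.155); Q=P[k]
    k2=Q[:,2]>np.median(Q[:,2])-.004; Q=Q[k2]
    A=np.c_[Q[:,:2]-[.493,.081],np.ones(len(Q))]; print('cap plane (tilt x,y, z)',np.linalg.lstsq(A,Q[:,2],rcond=None)[0],len(Q))
E
python3 -c "
from h import *
rep()
c=cam('side'); cap(c); cap(np.load('/tmp/side.npz'))
cv2.imwrite('pics/s8.png',cv2.resize(c['color'][190:235,335:395,::-1],None,fx=10,fy=10,interpolation=cv2.INTER_CUBIC))"
```

```text
t 15.5 p [0.493  0.0807 0.1552] q [-0.0411 -0.0341  2.063   0.      1.1127 -1.1955] F [-0.2119 -0.7646 -0.2952] T [-0.0114  0.0011 -0.0279] open 0.6526966423091539 ff 0.0
yaw_y 66.1386173330667 zdir [-0.  0. -1.]
tool shift mm to axis [-0.1857 -0.3619 -0.    ]
cap plane (tilt x,y, z) [-0.0656  0.0281  0.1715] 84
cap plane (tilt x,y, z) [-0.0656  0.0281  0.1715] 84
```

View pics/s8.png

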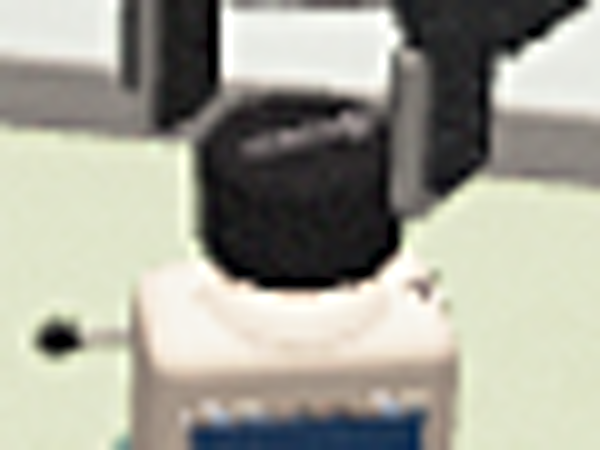

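```bash
python3 -c "
from h import *
c=np.load('/tmp/side.npz'); im=c['color'].astype(int)
sub=im[196:212,352:380].sum(2)//3; print(sub)
for zt in (.170,.172,.174):
    w=[];
    for v in range(200,207):
        for u in range(358,373):
            g=im[v,u].sum()/3
            if g>62 and g<140: w.append([*onplane(c,u,v,zt)[:2],g-55])
    w=np.array(w); m=np.average(w[:,:2],axis=0,weights=w[:,2]); C=np.cov((w[:,:2]-m).T,aweights=w[:,2]); l,V=np.linalg.eigh(C); print(zt,len(w),m,l,np.degrees(np.arctan2(V[1,1],V[0,1])))
"
```

```text
[[ 30  30  32  33   3 252 245 236 235 235 236 236 236 234 234 232 232 233
  231 231 235 250 102 140 141  96  48  33]
 [ 28  35  33  26  10 227 231 228 231 235 236 237 240 239 239 240 239 236
  236 235 241 234  97 104 116 101  48  33]
 [ 33  36  33  27  32 158 168 166 172 187 181 184 188 192 200 202 229 234
  235 238 241 212  95 109 121 103  52  41]
 [ 25  30  35  26  65 137 144 110 107  98  75  80  83  89  93  95 131 141
  164 180 197 164  82 108 122 100  51  34]
 [ 31  31  24  65 127 120  97  63  62  36  30  29  33  24  29  30  24  22
   53  88 126 122  70 113 119 100  53  36]
 [ 25  20  60 131 126  75  37  32  36  44  33  37  35  34  34  30  26 122
  104 101  93  81  84 119 120  89  41  38]
 [ 58 113 127 125  74  40  35  37  39  35  34  35  31  77  81 108 117 135
  149 126  67  44  90 121 122  86  45  29]
 [112 135 128  86  39  37  40  33  55  80  83 134 126 113  93  90  91  71
  108  82  43  20  91 120 120  84  44  51]
 [188 201 105  40  34  43  41  86 111 111  91 108  92  74  59  49  30  28
   45  32  42  30  94 118 120  86  49  45]
 [222 236 118  25  35  44  42  67  79  73  60  
[... 321 characters left out ...]
  18  24  24  38  35  40  36  38  44  46  42  41  38  34
   37  35  26  16 119 124 121  65  29  18]
 [221 236 158  53  21  32  19  21  36  31  37  35  35  42  35  37  27  28
   36  28  24  22 123 126 113  97  71  68]
 [219 235 154  55  19  29  28  22  27  23  29  24  26  30  24  34  24  32
   27  29  24  16 101 117 106  98 140 198]
 [223 235 154  51  16  22  26  24  31  21  30  31  22  27  26  32  32  31
   23  30  30  23  47  89 115 140 208 226]]
0.17 37 [0.48933696 0.08398418] [1.8678822e-05 9.5592721e-05] 129.03150814144453
0.172 37 [0.49297283 0.08454786] [1.85198719e-05 9.47792613e-05] 129.03150814144456
0.174 37 [0.4966087  0.08511155] [1.83616011e-05 9.39692775e-05] 129.03150814144462
```

The arrow seems past the wedge and the cap tilted, so I want a clear top view. I lift away and aside.

Request:
{"api": "step_arm", "payload": {
  "commands": [
    {"gripper":-1,"x":0,"y":0,"z":0,"spin":0},
    {"gripper":-1,"x":0,"y":0,"z":-20,"spin":0},
    {"gripper":-1,"x":0,"y":0,"z":-30,"spin":0},
    {"gripper":-1,"x":0,"y":0,"z":-30,"spin":0},
    {"gripper":-1,"x":12,"y":27,"z":0,"spin":0},
    {"gripper":-1,"x":12,"y":27,"z":0,"spin":0},
    {"gripper":-1,"x":12,"y":27,"z":0,"spin":0},
    {"gripper":-1,"x":12,"y":27,"z":0,"spin":0},
    {"gripper":-1,"x":12,"y":27,"z":0,"spin":0},
    {"gripper":-1,"x":12,"y":27,"z":0,"spin":0}
  ]
}}

```text
time: 16.55
eef_pos: [0.4925, 0.2592, 0.2352]
tcp_rot: [0.207, 0.978, 0.0, 0.0]
contact_force: [-0.2, -1.1, -0.8]
opening: 0.995
finger_force: 0.0
```

```bash
python3 -c "
from h import *
rep()
c0=dict(np.load('/tmp/top.npz'))
c=cam('top'); cap(c); cap(c0)
s=cam('side'); cap(s)
f=lambda c,a:cv2.resize(c['color'][a[0]:a[0]+40,a[1]:a[1]+40,::-1],(390,390),interpolation=cv2.INTER_CUBIC)
cv2.imwrite('pics/t9.png',np.hstack([f(c,(233,268)),f(s,(188,343))]))
def arrow(c):
    w=[]
    for v in range(243,264):
        for u in range(278,299):
            p=onplane(c,u,v,.172)[:2]; g=c['color'][v,u].sum()/3.
            if np.hypot(*(p-[.493,.0803]))<.018: w.append([*p,g])
    w=np.array(w); w[:,2]-=np.percentile(w[:,2],75); w=w[w[:,2]>0]
    m=np.average(w[:,:2],axis=0,weights=w[:,2]);l,V=np.linalg.eigh(np.cov((w[:,:2]-m).T,aweights=w[:,2])); print('arrow',m,l,np.degrees(np.arctan2(V[1,1],V[0,1])))
arrow(c0);arrow(c)"
```

```text
t 16.55 p [0.4925 0.2592 0.2352] q [ 0.3022  0.017   1.8593 -0.      1.2651 -0.8522] F [-0.2137 -1.1047 -0.8166] T [-0.0438 -0.0626  0.0082] open 0.9950861409496996 ff 0.0
yaw_y 66.1392917793212 zdir [ 0.0001  0.     -1.    ]
tool shift mm to axis [ -72.7844 -163.4266   -0.0008]
cap plane (tilt x,y, z) [-0.0699  0.0299  0.1719] 185
cap plane (tilt x,y, z) [-0.0065 -0.0359  0.1743] 185
cap plane (tilt x,y, z) [-0.0617  0.0377  0.1713] 88
arrow [0.4975 0.0814] [0.     0.0001] 178.87270711564867
arrow [0.491  0.0838] [0.     0.0001] 126.6566623816208
```

View pics/t9.png

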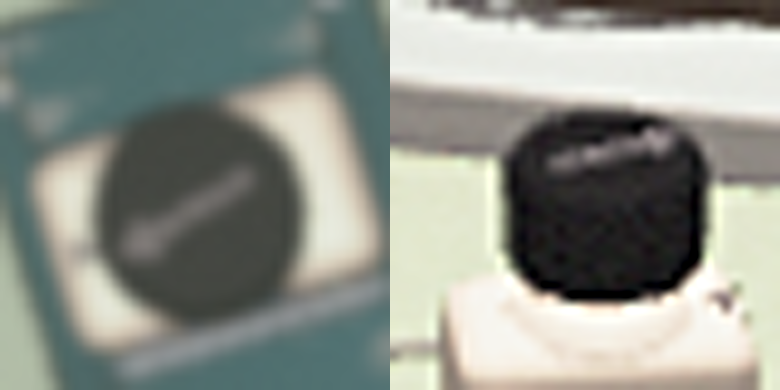

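The top crop shows the arrow running from (250,175) to (140,245), while the wedge lies at (85,248) from the cap centre (203,213). The arrow is at 127° against the wedge's 109°, so I forced it about 15° past the stop, and the cap is tilted about 4°. I'll regrip across the tilt to level it, press, and turn back.

Request:
{"api": "step_arm", "payload": {
  "commands": [
    {"gripper":-1,"x":-12.1,"y":-27.2,"z":0,"spin":0},
    {"gripper":-1,"x":-12.1,"y":-27.2,"z":0,"spin":0},
    {"gripper":-1,"x":-12.1,"y":-27.2,"z":0,"spin":0},
    {"gripper":-1,"x":-12.1,"y":-27.2,"z":0,"spin":0},
    {"gripper":-1,"x":-12.1,"y":-27.2,"z":0,"spin":0},
    {"gripper":-1,"x":-12.1,"y":-27.2,"z":0,"spin":0},
    {"gripper":-1,"x":0,"y":0,"z":0,"spin":8.3},
    {"gripper":-1,"x":0,"y":0,"z":0,"spin":8.3},
    {"gripper":-1,"x":0,"y":0,"z":0,"spin":8.3},
    {"gripper":-1,"x":0,"y":0,"z":0,"spin":8.3}
  ]
}}

```text
time: 17.65
eef_pos: [0.4928, 0.0783, 0.2351]
tcp_rot: [0.481, 0.877, -0.0, 0.0]
contact_force: [-0.5, 0.7, -0.3]
opening: 0.999
finger_force: 0.0
```

Request:
{"api": "step_arm", "payload": {
  "commands": [
    {"gripper":-1,"x":0,"y":0,"z":0,"spin":8.3},
    {"gripper":-1,"x":0,"y":0,"z":0,"spin":8.3},
    {"gripper":-1,"x":0,"y":0,"z":0,"spin":8.3},
    {"gripper":-1,"x":0,"y":0,"z":0,"spin":8.3},
    {"gripper":-1,"x":0,"y":0,"z":0,"spin":8.3},
    {"gripper":-1,"x":0,"y":0,"z":0,"spin":8.3},
    {"gripper":-1,"x":0,"y":0,"z":0,"spin":8.3},
    {"gripper":-1,"x":0,"y":0,"z":12,"spin":0},
    {"gripper":-1,"x":0,"y":0,"z":12,"spin":0},
    {"gripper":-1,"x":0,"y":0,"z":0,"spin":0}
  ]
}}

```text
time: 18.65
eef_pos: [0.4912, 0.0791, 0.2079]
tcp_rot: [0.844, 0.537, -0.002, -0.002]
contact_force: [-0.5, 0.3, -0.1]
opening: 1.004
finger_force: 0.0
```

```bash
python3 -c "
from h import *
rep((.493,.0805))"
```

```text
t 18.65 p [0.4912 0.0791 0.2079] q [-0.0445 -0.0936  2.0175 -0.0002  1.2234  0.3931] F [-0.5111  0.251  -0.145 ] T [ 0.036   0.0104 -0.0074] open 1.0037913371172393 ff 0.0
yaw_y -25.067396971952526 zdir [-0.0057  0.0001 -1.    ]
tool shift mm to axis [ 2.0237  1.0388 -0.0101]
```

Request:
{"api": "step_arm", "payload": {
  "commands": [
    {"gripper":-1,"x":0,"y":0,"z":8,"spin":0},
    {"gripper":-1,"x":0,"y":0,"z":8,"spin":0},
    {"gripper":-1,"x":0,"y":0,"z":8,"spin":0},
    {"gripper":-1,"x":0,"y":0,"z":8,"spin":0},
    {"gripper":-1,"x":0,"y":0,"z":8,"spin":0},
    {"gripper":-1,"x":0,"y":0,"z":8,"spin":0},
    {"gripper":-1,"x":0,"y":0,"z":5,"spin":0},
    {"gripper":-0.3,"x":0,"y":0,"z":0,"spin":0},
    {"gripper":-0.3,"x":0,"y":0,"z":0,"spin":0},
    {"gripper":-0.3,"x":0,"y":0,"z":0,"spin":0}
  ]
}}

```text
time: 19.65
eef_pos: [0.4934, 0.0793, 0.1586]
tcp_rot: [0.844, 0.536, 0.0, 0.0]
contact_force: [0.4, -0.1, -0.8]
opening: 0.651
finger_force: 0.0
```

```bash
python3 -c "
from h import *
rep((.493,.0805))"
```

```text
t 19.65 p [0.4934 0.0793 0.1586] q [-0.0439 -0.0384  2.0604 -0.      1.1186  0.3953] F [ 0.4402 -0.1279 -0.7681] T [-0.0072  0.0409  0.0221] open 0.6510016869171689 ff 0.0
yaw_y -25.162874685100103 zdir [ 0.001  -0.0001 -1.    ]
tool shift mm to axis [ 0.8693 -0.879  -0.0005]
```

Request:
{"api": "step_arm", "payload": {
  "commands": [
    {"gripper":-0.3,"x":0.9,"y":-0.9,"z":2,"spin":0},
    {"gripper":-0.3,"x":0,"y":0,"z":1.5,"spin":0},
    {"gripper":0,"x":0,"y":0,"z":0,"spin":0},
    {"gripper":1,"x":0,"y":0,"z":0,"spin":0},
    {"gripper":1,"x":0,"y":0,"z":0,"spin":0},
    {"gripper":1,"x":0,"y":0,"z":0,"spin":0},
    {"gripper":1,"x":0,"y":0,"z":1.5,"spin":0},
    {"gripper":1,"x":0,"y":0,"z":1.5,"spin":0},
    {"gripper":1,"x":0,"y":0,"z":0,"spin":0},
    {"gripper":1,"x":0,"y":0,"z":0,"spin":0}
  ],
  "force": 55
}}

```text
time: 20.65
eef_pos: [0.494, 0.0803, 0.1551]
tcp_rot: [0.844, 0.536, 0.001, 0.001]
contact_force: [-0.9, -1.6, 13.6]
opening: 0.481
finger_force: 56.7
```

```bash
python3 -c "
from h import *
rep((.493,.0805)); cap(cam('side'))"
```

```text
t 20.65 p [0.494  0.0803 0.1551] q [-0.0415 -0.0335  2.0625 -0.0007  1.1097  0.3981] F [-0.8682 -1.6329 13.6448] T [-0.5425  0.2248 -0.2583] open 0.4814979838488479 ff 56.74451840672191
yaw_y -25.17230713020909 zdir [ 0.0029 -0.0008 -1.    ]
tool shift mm to axis [-0.2341 -1.0089 -0.0031]
cap plane (tilt x,y, z) [-0.0864  0.079   0.1709] 53
```

Request:
{"api": "step_arm", "payload": {
  "commands": [
    {"gripper":1,"x":0,"y":0,"z":0,"spin":2},
    {"gripper":1,"x":0,"y":0,"z":0,"spin":2},
    {"gripper":1,"x":0,"y":0,"z":0,"spin":2},
    {"gripper":1,"x":0,"y":0,"z":0,"spin":2},
    {"gripper":1,"x":0,"y":0,"z":0,"spin":2},
    {"gripper":1,"x":0,"y":0,"z":0,"spin":2},
    {"gripper":1,"x":0,"y":0,"z":0,"spin":2},
    {"gripper":1,"x":0,"y":0,"z":0,"spin":0},
    {"gripper":1,"x":0,"y":0,"z":0,"spin":0},
    {"gripper":1,"x":0,"y":0,"z":0,"spin":0}
  ]
}}

```text
time: 21.7
eef_pos: [0.4948, 0.0807, 0.1545]
tcp_rot: [0.903, 0.43, 0.003, 0.001]
contact_force: [1.7, -0.9, 7.4]
opening: 0.485
finger_force: 56.1
```

```bash
python3 -c "
from h import *
rep((.493,.0805)); c=cam('side'); cap(c)
print(c['color'][196:210,352:380].sum(2)//3)"
```

```text
t 21.7 p [0.4948 0.0807 0.1545] q [-0.0412 -0.0324  2.0628  0.0006  1.1056  0.6414] F [ 1.6582 -0.9169  7.3653] T [-0.23   -0.4974  0.048 ] open 0.48529685355165525 ff 56.12961755135984
yaw_y -39.125369868827036 zdir [ 0.0057  0.0003 -1.    ]
tool shift mm to axis [-1.3103 -1.2587 -0.0103]
cap plane (tilt x,y, z) [-0.0487  0.0447  0.1702] 70
[[ 37  34  37  41  33  43  80 148 101 243 240 234 234 233 233 238 254 116
   13  26  32  35  32  30  47 120  78 114]
 [ 35  37  34  37  29  85 112 142  63 237 240 235 237 236 236 243 240 102
   17  30  30  35  36  26  44 117  74 127]
 [ 38  36  41  40  26  93 114 115  50 179 189 193 206 212 220 235 203  84
   21  36  35  32  37  21  44 117  58 123]
 [ 49  38  36  38  28  96 116 121  51 141 120 116 122 132 134 147 133  57
   27  33  32  35  37  32  59 115  54 154]
 [ 52  42  30  34  29 109 117 121  58  91  61  51  54  53  56  51  57  37
   38  26  35  32  31  28  70 118  67 143]
 [ 38  36  41  44  29 116 119 123  63  33  30  36  35  36  32  34  37  33
   36  35  26  31  34  18  69 114 117 134]
 [ 50  43  36  33  30 115 116 119  66  34  38  37  28 
[... 182 characters left out ...]
 34  38  27  41  23 116 118 119  80 103 103 112  90  88  94  89 105  92
  111 114  86  51  32  24  87 114 132 136]
 [ 39  42  35  42  42 117 118 119  71  75  70  77  59  58  46  41  39  33
   49  43  36  44  29  29 125 130 132 132]
 [ 47  42  39  38  36 117 117 122  66  40  36  37  41  35  44  45  39  44
   44  44  37  31  23  37 150 112 116 121]
 [ 32  38  35  38  28 118 119 122  59  36  43  41  42  38  43  37  44  41
   45  41  38  34  21  53 216 206 204 213]
 [ 61  27  30  32  28 114 116 124  56  38  44  38  39  44  44  41  38  47
   37  35  28  31  12  54 233 231 226 225]
 [138  68  21  27  38 114 118 122  56  28  37  39  38  40  42  43  35  32
   30  27  31  20  10  54 231 226 220 219]]
```

The arrow is now close to the wedge (about 112°), with low torque and a spring-like force. I let up gently.

Request:
{"api": "step_arm", "payload": {
  "commands": [
    {"gripper":1,"x":0,"y":0,"z":-1,"spin":0},
    {"gripper":1,"x":0,"y":0,"z":-1,"spin":0},
    {"gripper":1,"x":0,"y":0,"z":-1,"spin":0},
    {"gripper":1,"x":0,"y":0,"z":-1,"spin":0},
    {"gripper":1,"x":0,"y":0,"z":-1,"spin":0},
    {"gripper":1,"x":0,"y":0,"z":-1,"spin":0},
    {"gripper":1,"x":0,"y":0,"z":-1,"spin":0},
    {"gripper":1,"x":0,"y":0,"z":0,"spin":0},
    {"gripper":1,"x":0,"y":0,"z":0,"spin":0},
    {"gripper":1,"x":0,"y":0,"z":0,"spin":0}
  ]
}}

```text
time: 22.75
eef_pos: [0.4942, 0.0803, 0.1592]
tcp_rot: [0.903, 0.429, 0.002, 0.001]
contact_force: [6.8, -1.8, 2.0]
opening: 0.479
finger_force: 55.7
```

```bash
python3 -c "
from h import *
rep((.493,.0805)); c=cam('side'); cap(c)"
```

```text
t 22.75 p [0.4942 0.0803 0.1592] q [-0.0417 -0.0391  2.0599 -0.0003  1.1162  0.6417] F [ 6.7884 -1.792   2.0482] T [-0.3489 -1.22    0.0211] open 0.47917127358044337 ff 55.707264725188
yaw_y -39.148498679435995 zdir [ 0.0046 -0.0004 -1.    ]
tool shift mm to axis [-0.6073 -1.0369 -0.0055]
cap plane (tilt x,y, z) [-0.065   0.0549  0.1751] 71
```

The cap top is at 0.175 m, above the locked height, so it's free. I continue lifting.

Request:
{"api": "step_arm", "payload": {
  "commands": [
    {"gripper":1,"x":0,"y":0,"z":-1.5,"spin":0},
    {"gripper":1,"x":0,"y":0,"z":-1.5,"spin":0},
    {"gripper":1,"x":0,"y":0,"z":-1.5,"spin":0},
    {"gripper":1,"x":0,"y":0,"z":-1.5,"spin":0},
    {"gripper":1,"x":0,"y":0,"z":-1.5,"spin":0},
    {"gripper":1,"x":0,"y":0,"z":-1.5,"spin":0},
    {"gripper":1,"x":0,"y":0,"z":0,"spin":0},
    {"gripper":1,"x":0,"y":0,"z":0,"spin":0},
    {"gripper":1,"x":0,"y":0,"z":0,"spin":0},
    {"gripper":1,"x":0,"y":0,"z":0,"spin":0}
  ]
}}

```text
time: 23.8
eef_pos: [0.4918, 0.0802, 0.1668]
tcp_rot: [0.903, 0.429, -0.001, -0.0]
contact_force: [2.9, -4.4, -2.0]
opening: 0.492
finger_force: 57.3
```

```bash
python3 -c "
from h import *
rep((.493,.0805)); c=cam('side'); cap(c)"
```

```text
t 23.8 p [0.4918 0.0802 0.1668] q [-0.0417 -0.0496  2.0551 -0.0009  1.1382  0.642 ] F [ 2.9391 -4.3556 -1.9699] T [-0.697  -0.4026  0.0482] open 0.49173431185591704 ff 57.32491718237725
yaw_y -39.151547440744594 zdir [-0.0022 -0.0008 -1.    ]
tool shift mm to axis [ 0.9384  0.7539 -0.0028]
cap plane (tilt x,y, z) [-0.0565  0.0579  0.1823] 72
```

Request:
{"api": "step_arm", "payload": {
  "commands": [
    {"gripper":1,"x":0,"y":0,"z":-2,"spin":0},
    {"gripper":1,"x":0,"y":0,"z":-2,"spin":0},
    {"gripper":1,"x":0,"y":0,"z":-2,"spin":0},
    {"gripper":1,"x":0,"y":0,"z":-2,"spin":0},
    {"gripper":1,"x":0,"y":0,"z":-4,"spin":0},
    {"gripper":1,"x":0,"y":0,"z":-6,"spin":0},
    {"gripper":1,"x":0,"y":0,"z":-6,"spin":0},
    {"gripper":1,"x":0,"y":0,"z":-6,"spin":0},
    {"gripper":1,"x":0,"y":0,"z":-6,"spin":0},
    {"gripper":1,"x":0,"y":0,"z":-6,"spin":0}
  ]
}}

```text
time: 24.85
eef_pos: [0.4927, 0.0805, 0.2103]
tcp_rot: [0.903, 0.429, 0.0, 0.0]
contact_force: [-0.7, -0.3, -1.2]
opening: 0.481
finger_force: 57.7
```

Request:
{"api": "step_arm", "payload": {
  "commands": [
    {"gripper":1,"x":0,"y":0,"z":-6,"spin":0},
    {"gripper":1,"x":0,"y":0,"z":-6,"spin":0},
    {"gripper":1,"x":0,"y":0,"z":-6,"spin":0},
    {"gripper":1,"x":0,"y":0,"z":-6,"spin":0},
    {"gripper":1,"x":0,"y":0,"z":-6,"spin":0},
    {"gripper":1,"x":0,"y":0,"z":-6,"spin":0},
    {"gripper":1,"x":0,"y":0,"z":-3,"spin":0},
    {"gripper":1,"x":0,"y":0,"z":0,"spin":0},
    {"gripper":1,"x":0,"y":0,"z":0,"spin":0},
    {"gripper":1,"x":0,"y":0,"z":0,"spin":0}
  ]
}}

```text
time: 25.85
eef_pos: [0.4924, 0.0806, 0.2482]
tcp_rot: [0.903, 0.429, -0.0, -0.0]
contact_force: [0.1, 0.2, 0.0]
opening: 0.486
finger_force: 57.7
```

```bash
python3 -c "
from h import *
rep((.493,.0805)); c=cam('side')
v,u=np.mgrid[:480,:640];z=c['z_map']
P=np.stack([(u-c['cx'])/c['fx'],-(v-c['cy'])/c['fy'],-np.ones_like(z)],-1)*z[...,None]@att(c).T+c['eye']
k=(z>0)&(np.hypot(P[...,0]-.493,P[...,1]-.081)<.027)&(P[...,2]>.2)&(c['color'].sum(2)<180)
Q=P[k&(np.hypot(P[...,0]-.493,P[...,1]-.081)<.014)&(P[...,2]<.275)]
m=np.median(Q[:,2]); Q=Q[abs(Q[:,2]-m)<.005]
A=np.c_[Q[:,:2]-[.493,.081],np.ones(len(Q))]; print('top plane',np.linalg.lstsq(A,Q[:,2],rcond=None)[0],len(Q)); print('front lowest z',np.percentile(P[k][:,2],[1,5]))
cv2.imwrite('pics/s10.png',cv2.resize(c['color'][130:260,310:420,::-1],None,fx=4.5,fy=4.5,interpolation=cv2.INTER_CUBIC))"
```

```text
t 25.85 p [0.4924 0.0806 0.2482] q [-0.0414 -0.128   1.9738  0.      1.2966  0.6421] F [0.0692 0.24   0.0428] T [ 0.0333 -0.0187 -0.0424] open 0.4859905739851696 ff 57.726818031715084
yaw_y -39.163971850058054 zdir [-0.0008  0.     -1.    ]
tool shift mm to axis [ 0.3262  0.5058 -0.0005]
top plane [-0.0622  0.0367  0.2637] 43
front lowest z [0.2391 0.2436]
```

View pics/s10.png

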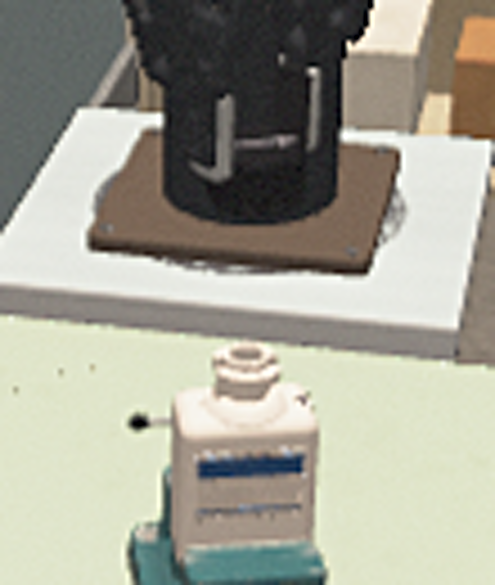

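The cap is off: the open mouth shows at (246,352), and the cap is in the grip with its arrow at (265,142). One last check that it's centred over the mouth.

```bash
python3 -c "
from h import *
c=dict(np.load('/tmp/side.npz'))
v,u=np.mgrid[:480,:640];z=c['z_map']
P=np.stack([(u-c['cx'])/c['fx'],-(v-c['cy'])/c['fy'],-np.ones_like(z)],-1)*z[...,None]@att(c).T+c['eye']
from scipy.optimize import least_squares
def circ(lo,hi,r0):
    k=(z>0)&(np.hypot(P[...,0]-.493,P[...,1]-.081)<r0+.006)&(P[...,2]>lo)&(P[...,2]<hi); Q=P[k]
    return Q
Q=circ(.240,.256,.022); k=np.hypot(Q[:,0]-.493,Q[:,1]-.081)>.016; Q=Q[k]
f=least_squares(lambda p:np.hypot(Q[:,0]-p[0],Q[:,1]-p[1])-.022,[.493,.081],loss='soft_l1',f_scale=.001); print('cap lower body centre',f.x,len(Q))
print('z range of side pts', Q[:,2].min(),Q[:,2].max())
for zb in np.arange(.232,.262,.003):
    kk=(z>0)&(np.hypot(P[...,0]-.493,P[...,1]-.081)<.028)&(abs(P[...,2]-zb)<.0015); q=P[kk]; print(round(zb,3),kk.sum(), q[:,0].max().round(4) if len(q) else '', (q[:,1].min().round(4),q[:,1].max().round(4)) if len(q) else '')
Q=circ(.150,.166,.02); print('mouth pts',len(Q),Q[:,:2].min(0),Q[:,:2].max(0))
"
```

```text
cap lower body centre [0.49130972 0.08223855] 152
z range of side pts 0.24007226191539455 0.2559364346502016
0.232 0  
0.235 0  
0.238 16 0.5133 (np.float64(0.0641), np.float64(0.0983))
0.241 28 0.5148 (np.float64(0.0638), np.float64(0.104))
0.244 27 0.515 (np.float64(0.0638), np.float64(0.1036))
0.247 33 0.5176 (np.float64(0.0639), np.float64(0.1038))
0.25 28 0.5151 (np.float64(0.0638), np.float64(0.1039))
0.253 30 0.5163 (np.float64(0.0709), np.float64(0.1038))
0.256 28 0.5176 (np.float64(0.0589), np.float64(0.1037))
0.259 32 0.5194 (np.float64(0.0636), np.float64(0.1035))
mouth pts 123 [0.48226652 0.06553752] [0.51287373 0.09672043]
```

Request:
{"api": "step_arm", "payload": {
  "commands": [
    {"gripper":1,"x":0,"y":0,"z":-1,"spin":0},
    {"gripper":1,"x":0,"y":0,"z":-1,"spin":0},
    {"gripper":1,"x":0,"y":0,"z":0,"spin":0},
    {"gripper":1,"x":0,"y":0,"z":0,"spin":0},
    {"gripper":1,"x":0,"y":0,"z":0,"spin":0},
    {"gripper":1,"x":0,"y":0,"z":0,"spin":0},
    {"gripper":1,"x":0,"y":0,"z":0,"spin":0},
    {"gripper":1,"x":0,"y":0,"z":0,"spin":0},
    {"gripper":1,"x":0,"y":0,"z":0,"spin":0},
    {"gripper":1,"x":0,"y":0,"z":0,"spin":0}
  ]
}}

```text
time: 26.9
eef_pos: [0.4926, 0.0805, 0.2506]
tcp_rot: [0.903, 0.429, -0.0, -0.0]
contact_force: [-0.3, 0.2, 0.1]
opening: 0.486
finger_force: 57.7
```

```bash
python3 -c "
from h import *
rep(); print(sign_off())"
```

```text
t 26.9 p [0.4926 0.0805 0.2506] q [-0.0415 -0.1298  1.9709 -0.      1.3005  0.6421] F [-0.2608  0.234   0.1041] T [ 0.0502  0.0153 -0.001 ] open 0.4861378431354969 ff 57.72612376124016
yaw_y -39.16651677633787 zdir [-0. -0. -1.]
tool shift mm to axis [ 0.0556  0.4391 -0.    ]
the job is handed in; nothing more can be done
None
```

The bottle is open and the cap is held, tilted about 4°, some 8 cm above the mouth (job handed in at 26.9 s); on the way I forced it about 15° past the end stop and tugged at it with about 26 N, so I let go, regripped, turned it back to the wedge and lifted it off.

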